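# Slide the bottle's tray onto the warming plate

## Task

On the two-lane tray warmer, slide the tray that carries the bottle along its own lane, over the step from the white loading shelf down onto the dark metal warming plate, until its front is at the end stop and it lies flat there. Slide it, do not lift it; keep the bottle standing on the tray, and leave the other tray, the one with the low dish, where it is. Let go of the tray at the end.

Things in the scene. Friction and masses are not known exactly. Their poses are not given: they have to be found in the camera images.
- warmer: Warmer 318 x 206 mm. Origin on the worktop; x = sliding direction, to the robot's right; z up. White shelf: top z 40 mm, x -170 to -10. Gap 8 mm. Dark metal plate: top z 34 mm, x -2 to 140. End stop across both lanes: face x 140, top z 60. Lanes centred on y +50 and -50 mm between steel rails (tops z 48, 3 mm side play). A tray at the stop has its origin at x 80, z 34 mm. Fixed.
- bottle_tray: Steel tray with the bottle, on the shelf in either lane. 120 mm long (x), 84 wide, floor 4 thick, rim 10 high, 0.2 to 0.45 kg. Origin at the centre of its underside, x to its front edge, the same way as the warmer's x, z up. Black square grip post 16 x 16 mm, upright on the centre line at x -40 mm, its top 50 mm above the underside.
- bottle: Screw-cap bottle, 44 mm across, 82 mm tall, 0.08 kg, standing loose on the floor of its tray about 22 mm ahead of the tray's origin. Origin at the centre of its underside, z up.
- dish_tray: The other tray, same shape, size and post, in the other lane of the shelf, to stay where it is; it carries a low round dish (59 mm across, 14 high). Origin and axes as for the bottle's tray.
Things that resemble listed ones, but are neither listed nor needed, are in the scene too. What is shaped like the bottle_tray but turquoise is not meant.

How it is judged:
At the end, for the whole second after the job is handed in: The bottle's tray lies flat and at rest on the warming plate (tilt under 0.05 rad, in line within 0.17 rad), its front edge within 15 mm of the end stop, and the bottle stands upright (within 0.1 rad) on the tray's floor (x of bottle_tray in the frame of warmer above 0.065 m and z of bottle_tray in the frame of warmer below 0.037 m and angle between bottle_tray's own z axis and vertical below 0.05 rad and angle between the x axis of bottle_tray and the x axis of warmer, either way round below 0.17 rad and angle between bottle's own z axis and vertical below 0.1 rad and horizontal distance between bottle and bottle_tray below 0.06 m and z of bottle in the frame of bottle_tray below 0.012 m and linear speed of each of bottle_tray, bottle below 0.02 m/s); the robot touches nothing.
It fails at once if the bottle's tray is lifted more than 15 mm off the loading shelf (z of bottle_tray in the frame of warmer above 0.055 m).
It fails at once if the bottle's tray tips by more than 0.25 rad (angle between bottle_tray's own z axis and vertical above 0.25 rad).
It fails at once if the bottle falls over (tilt over 0.4 rad) (angle between bottle's own z axis and vertical above 0.4 rad).
It fails at once if the other tray is moved by more than 15 mm (distance of dish_tray from where it was at the start of the episode above 0.015 m).
It also fails if it takes over 32 s, if anything falls off the work surface, if the arm or the gripper's body presses on something with over 40 N, if the wrist force passes 120 N, or if a joint passes its speed limit or range.

## Robot

A 7-joint arm with a two-finger parallel gripper is mounted at the origin on a cart in front of the work surface, level with it; the furniture and walls round the work are solid. World frame = base frame: x ahead of the robot, y to its left, z up, the work surface at z = 0. Lengths are in m, angles in rad, forces in N, time in s.
With the tool pointing down it reaches from about 0.35 to 0.9 m from the base axis. Payload 7.2 kg.
Tool frame: the origin (TCP) lies at the very end of the fingers, on their centre line; the grasp point (between the pads) lies 19 mm behind it (ctrl.grip_point_offset is the distance from the TCP to the grasp point, in m); z points along the fingers, y is the line along which they close (so a half turn about z gives the same grasp; the last joint's range is limited). The gripper opens to 88 mm and grips with 3 to 60 N. Pads are 20 mm wide; open, the fingers measure 115 mm over their backs; the gripper's body (75 mm by 178 mm) begins 61 mm behind the grasp point.
Start: joints at [-1.38, 0.411, -0.013, 1.596, 0.006, 1.134, -0.082], TCP at [0.16, 0.604, 0.223] pointing down, gripper open.
Joint ranges: [-2.95, 2.95], [-0.29, 1.99], [-1.47, 1.44], [0.14, 2.54], [-1.03, 4.17], [0.13, 1.85], [-2.86, 2.86]. Speed limits (rad/s): [2.39, 2.39, 3.01, 3.01, 3.14, 3.14, 3.14].

## Interface

Orientations are given as a unit quaternion [w, x, y, z].
In Python, from bench import ctrl gives the robot as it stands. Calls block until the motion is done:
- ctrl.movep(position, orientation): joint-space move of the TCP to a pose.
- ctrl.line_to(position, rate=0.15, ori=None): straight line of the TCP; ori=None keeps the orientation; rate is the mean speed in m/s.
- ctrl.set_joints(angles): joint-space move.
- ctrl.grip(opening, strength=None): finger opening in m; strength is the grip in N (None keeps the last); returns when the fingers have stopped.
- ctrl.sleep(seconds).
- ctrl.solve_ik(position, orientation): joint angles nearest the present ones, or None.
- ctrl.capture(name): name is "scene" or "side" or "wrist"; returns a dict with "pixels" (480x640x3 uint8, red, green, blue), "mtx" (3x3 intrinsics, pixels), "k1" (the pictures are not rectified: a ray, as slopes to the right and down, at radius r is drawn at 1 + k1 r^2 times it, then the intrinsics apply), "extrinsics" (4x4, takes a point from camera to world coordinates). Camera axes: x right, y down, z forward; pixel columns grow to the right and rows downward; lengths in m; the calibration is good to about 2 mm. A picture is of the moment at which its call begins. There is no depth.
A pose or a line that the arm cannot do raises ctrl.PlanningError and nothing moves.
- ctrl.hand_in(): hands the job in; it is judged then, once.
Readings, each from a call of its own:
- ctrl.get_t(): time.
- ctrl.get_joint_pos(): joint angles.
- ctrl.get_qvel(): joint speeds.
- ctrl.get_tau(): joint torques, N m.
- ctrl.get_tool_pos(): TCP position.
- ctrl.get_eef_rot(): TCP orientation.
- ctrl.get_ft_force(): force on the tool from outside, world axes, zero at the start.
- ctrl.get_wrist_torque(): the same for the moment, N m.
- ctrl.get_gripper_width(): finger opening in m.
- ctrl.get_gripper_force(): force on a finger pad.
Only numpy, scipy, OpenCV 4.12 (cv2) and the standard library are available. Lean on these libraries where they do the work, as an engineer would, in place of code of your own. Each camera call takes 0.05 s, during which the arm holds its last target. There are 200 camera calls.

## Working session

There is one attempt and no reset: what is moved stays moved. The work goes in short steps, each a Python script; the robot and the scene stay as the last script left them, time stands still between calls to the robot, and variables do not carry over. Pictures are saved under pics/ and viewed, at most 10 in all, crops included, and the job is handed in when it is done.

```bash
mkdir -p pics; ls; cat > h.py <<'E'
import numpy as np, cv2
from bench import ctrl
def snap(n,f):
    c=ctrl.capture(n); cv2.imwrite(f,cv2.cvtColor(c['pixels'],cv2.COLOR_RGB2BGR)); np.savez(f[:-4]+'.npz',**c); return c
def load(f): return dict(np.load(f))
def dist(c): return np.array([float(c['k1']),0,0,0,0])
def ray(c,uv):
    p=cv2.undistortPoints(np.array([[uv]],float),c['mtx'],dist(c))[0,0]
    E=c['extrinsics']; return E[:3,3],E[:3,:3]@np.array([p[0],p[1],1.])
def on_z(c,uv,z):
    o,d=ray(c,uv); return o+d*(z-o[2])/d[2]
def proj(c,P):
    W=np.linalg.inv(c['extrinsics']); return cv2.projectPoints(np.atleast_2d(np.array(P,float)),cv2.Rodrigues(W[:3,:3])[0],W[:3,3],c['mtx'],dist(c))[0][:,0]
E
python3 - <<'E'
from h import *
for n in ('scene','side'):
    c=snap(n,f'pics/{n}0.png'); print(n,c['k1'],c['extrinsics'].round(3).tolist())
print(ctrl.get_t(),ctrl.get_eef_rot())
E
```

```text
pics
scene -0.10946244653321202 [[-0.495, -0.537, 0.683, -0.025], [-0.869, 0.318, -0.38, 0.433], [-0.013, -0.781, -0.624, 0.596], [0.0, 0.0, 0.0, 1.0]]
side -0.1893692045044585 [[0.793, -0.293, 0.533, 0.075], [-0.609, -0.379, 0.697, -0.533], [-0.002, -0.878, -0.479, 0.504], [0.0, 0.0, 0.0, 1.0]]
0.1 [-3.52725373e-05  1.29017080e-01  9.91642129e-01 -6.92679701e-04]
```

View pics/scene0.png

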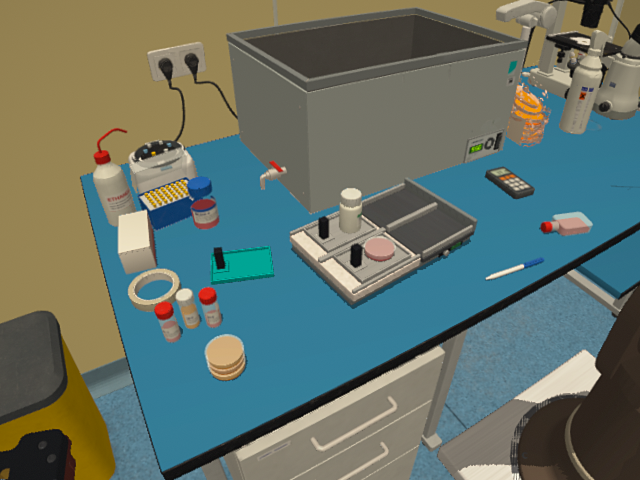

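View pics/side0.png

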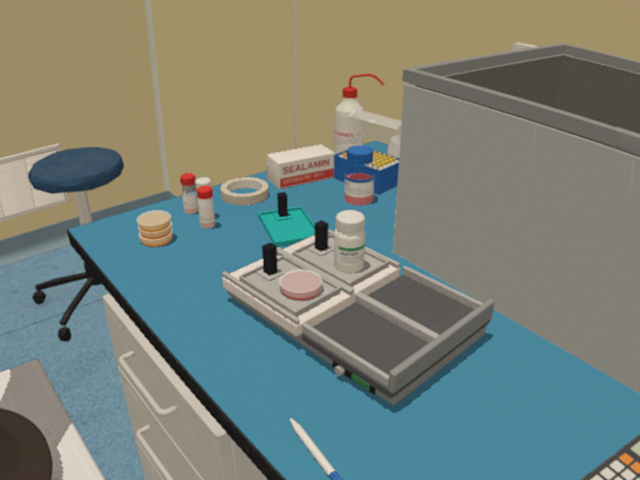

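Scene view: there are three black-post trays. The bottle's tray has its post at (324,228) and bottle at (349,210), in the far lane. The dish tray's post is at (356,255). The turquoise one is a decoy, post at (219,258). The grey bath stands close behind the far lane. The steel tray with the bottle at (324,228) fits the description, so I'll confirm it in a crop and measure.

```bash
python3 - <<'E'
from h import *
S=load('pics/scene0.npz'); D=load('pics/side0.npz')
a=cv2.resize(S['pixels'][170:310,280:485],(400,273),interpolation=cv2.INTER_CUBIC)
cs=cv2.resize(S['pixels'][170:310,280:490],None,fx=3.5,fy=3.5,interpolation=cv2.INTER_CUBIC)
cd=cv2.resize(D['pixels'][200:390,215:500],None,fx=2.8,fy=2.8,interpolation=cv2.INTER_CUBIC)
cv2.imwrite('pics/cs.png',cs[...,::-1]);cv2.imwrite('pics/cd.png',cd[...,::-1])
for n,c,box in(('scene',S,(300,205,375,275)),('side',D,(250,215,340,280))):
    p=c['pixels'].astype(int); m=(p.max(2)<45).astype(np.uint8)
    k,l,st,ce=cv2.connectedComponentsWithStats(m)
    for i in range(1,k):
        x,y,w,h,A=st[i]
        if A>40 and box[0]<ce[i][0]<box[2] and box[1]<ce[i][1]<box[3]: print(n,st[i],ce[i].round(1),on_z(c,(x+w/2,y+w*.25),.09).round(4))
E
```

```text
scene [319 217   9  22 178] [323.1 227.5] [0.5756 0.0938 0.09  ]
scene [351 244  11  23 209] [355.7 254.9] [0.4759 0.0847 0.09  ]
side [315 222  12  28 294] [320.9 235.5] [0.5738 0.0924 0.09  ]
side [263 244  14  30 350] [269.5 258.6] [0.4757 0.0825 0.09  ]
```

View pics/cs.png

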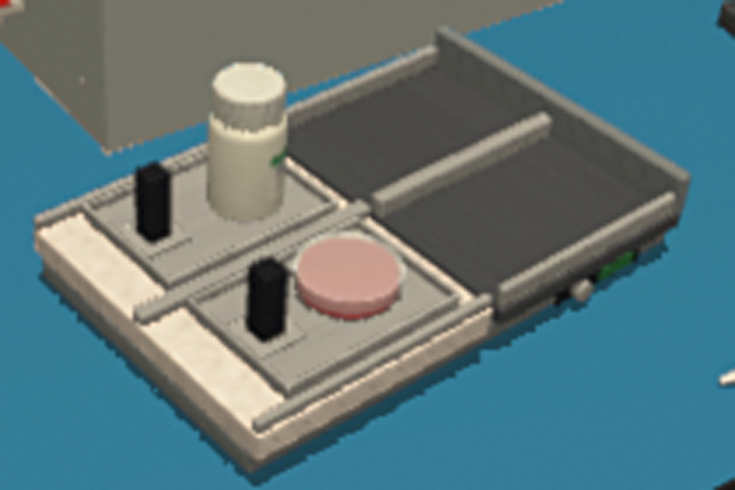

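View pics/cd.png

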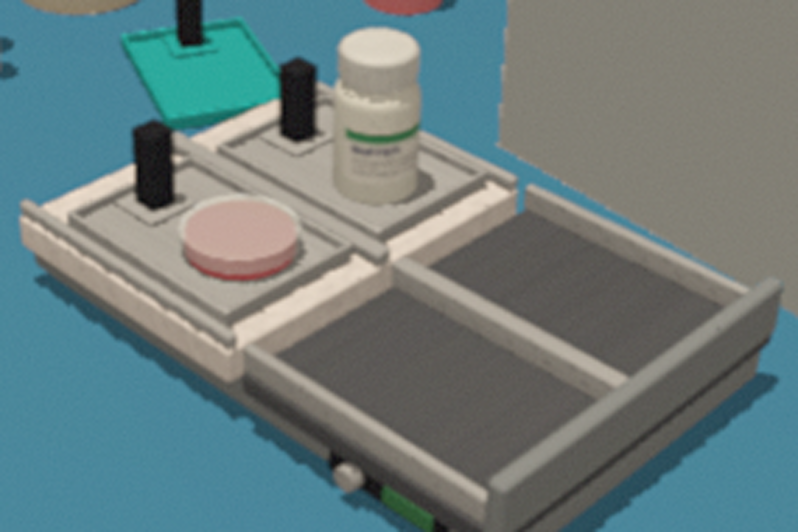

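Crops confirm it: the bottle stands on the grey steel tray in the lane nearest the bath (scene crop, post at (153,200), bottle at (247,140)). The other tray carries the pink dish. Next I need the lane axis, from the rail and stop ends.

```bash
python3 - <<'E'
from h import *
S=load('pics/scene0.npz'); D=load('pics/side0.npz')
s=lambda x,y:(x/3.5+280,y/3.5+170); d=lambda x,y:(x/2.8+215,y/2.8+200)
def L(n,c,p,q,z):
    a,b=on_z(c,p,z),on_z(c,q,z); v=b-a; print(n,a.round(4)[:2],b.round(4)[:2],np.linalg.norm(v).round(4),np.degrees(np.arctan2(v[1],v[0])).round(2))
L('s mid',S,s(137,313),s(547,119),.048)
L('s near',S,s(258,420),s(675,199),.048)
L('s stop',S,s(440,30),s(688,178),.06)
L('d mid',D,d(180,137),d(625,385),.048)
L('d near',D,d(25,206),d(490,495),.048)
L('d stop',D,d(490,487),d(775,285),.06)
# bath: bottom corner & edge on worktop
L('s bath',S,(310,211),(468,160),.0)
for p in [(230,38),(304,84),(522,42)]: 
  o,r=ray(S,p); print(o,r)
# bottle cap centre at z .126
print(on_z(S,s(249,82),.126),on_z(D,d(378,47),.126))
q=ctrl.get_joint_pos();print(q)
E
```

```text
s mid [0.5218 0.1345] [ 0.5503 -0.1704] 0.3062 -84.65
s near [0.4236 0.1225] [ 0.4503 -0.1805] 0.3042 -84.96
s stop [ 0.6517 -0.1653] [ 0.4507 -0.188 ] 0.2023 -173.56
d mid [0.525  0.1326] [ 0.5526 -0.1652] 0.2991 -84.72
d near [0.4217 0.1226] [ 0.4568 -0.18  ] 0.3046 -83.39
d stop [ 0.45   -0.1859] [ 0.6514 -0.1684] 0.2021 4.95
s bath [0.7258 0.0441] [ 0.7191 -0.4406] 0.4848 -90.8
[-0.02544102  0.43326548  0.59625191] [ 1.02926018 -0.34357717 -0.26676928]
[-0.02544102  0.43326548  0.59625191] [ 0.88711351 -0.45526602 -0.35443951]
[-0.02544102  0.43326548  0.59625191] [ 0.69667261 -0.92717167 -0.27569836]
[0.57795794 0.03157077 0.126     ] [0.57781    0.03281912 0.126     ]
[-1.38018611  0.41178205 -0.01270561  1.59693732  0.00560938  1.13429608
 -0.08216747]
```

```bash
cat >> h.py <<'E'
YAW=np.radians(-84.8); X=np.array([np.cos(YAW),np.sin(YAW),0]); 
a=(YAW+np.pi+np.pi/2)/2; ORI=[0,np.cos(a),np.sin(a),0]
POST=np.array([.5747,.0931,0])
E
python3 - <<'E'
from h import *
ctrl.grip(.034,5)
ctrl.line_to([POST[0],POST[1],.2],.3,ORI)
print(ctrl.get_t(),ctrl.get_tool_pos(),ctrl.get_joint_pos().round(2))
c=snap('wrist','pics/w1.png')
print(proj(c,[POST+[0,0,.09]]))
E
```

```text
3.3917 [0.57420132 0.09407844 0.20007708] [-0.43  0.36  0.24  1.74 -0.1   1.05  1.51]
[[319.85208047 239.58678972]]
```

View pics/w1.png

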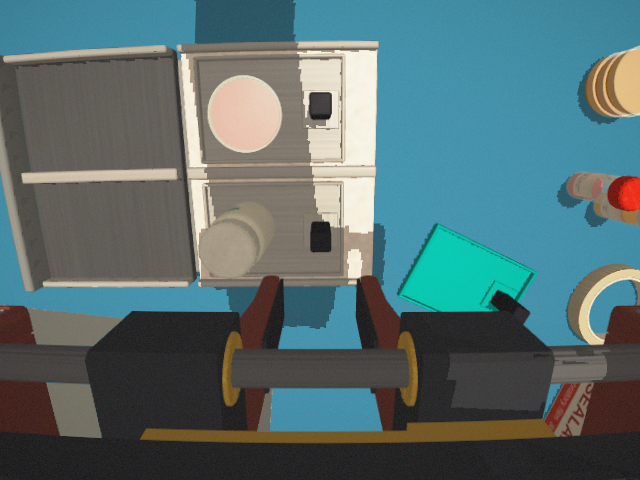

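The wrist view shows the bottle tray's post at (320,237), against my projected estimate of (320,240), so the two agree to about 2 mm. The fingers are either side of it along the lane. I'll check the lane angle from the rail, lower, close into a loose cage and start sliding slowly.

```bash
python3 - <<'E'
from h import *
c=load('pics/w1.npz')
for p,q,z in(((22,177),(374,171.5),.048),((9,60),(376,45),.048)):
    v=on_z(c,q,z)-on_z(c,p,z); print(np.degrees(np.arctan2(-v[1],-v[0])),np.linalg.norm(v))
ctrl.line_to([*POST[:2],.064],.08)
print(ctrl.get_ft_force().round(2))
ctrl.grip(.020,4)
print(ctrl.get_t(),ctrl.get_tool_pos(),ctrl.get_gripper_width(),ctrl.get_gripper_force(),ctrl.get_ft_force().round(2))
c=snap('side','pics/d2.png')
cv2.imwrite('pics/d2c.png',cv2.resize(c['pixels'][150:390,215:500],None,fx=2,fy=2)[...,::-1])
E
```

```text
-84.30412818186647 0.30644308079987687
-84.01560818853115 0.30114474679287934
[-0.22  0.04 -0.48]
5.7417 [0.57471505 0.09310017 0.06404695] 0.019932859701947293 0.0 [ 0.12 -0.6  -0.45]
```

View pics/d2c.png

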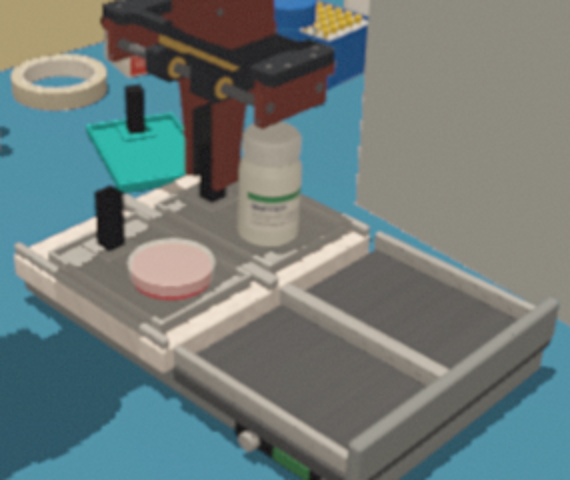

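```bash
cat >> h.py <<'E'
YAW=np.radians(-84.5); X=np.array([np.cos(YAW),np.sin(YAW),0])
E
python3 - <<'E'
from h import *
p0=POST+[0,0,.064]
for s in np.arange(.025,.151,.025):
    ctrl.line_to(p0+X*s,.04)
    f=ctrl.get_ft_force(); print(s.round(3),ctrl.get_t(),f.round(1),(f@X).round(2))
    if abs(f).max()>15: break
c=snap('side','pics/d3.png')
cv2.imwrite('pics/d3c.png',cv2.resize(c['pixels'][150:390,215:500],None,fx=2,fy=2)[...,::-1])
E
```

```text
0.025 6.5667 [ 0.1  0.8 -0.3] -0.8
0.05 7.3417 [ 0.2  0.5 -0.6] -0.45
0.075 8.1167 [ 0.  -0.7  0.5] 0.72
0.1 8.8917 [-0.  -0.3 -0.3] 0.29
0.125 9.6667 [0.3 0.5 0. ] -0.51
0.15 10.4417 [-0.3  0.1  0.3] -0.14
```

View pics/d3c.png

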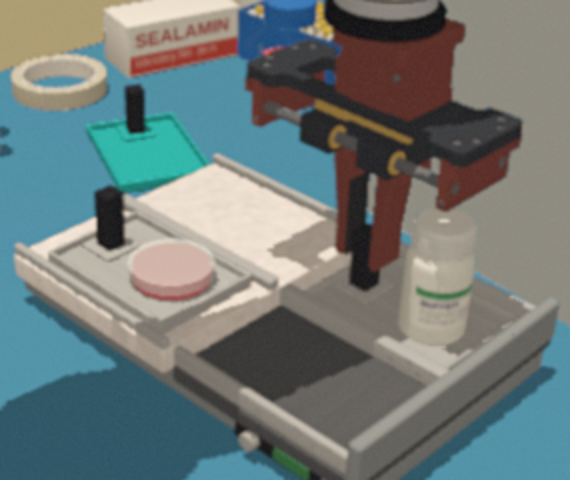

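The tray is down on the plate close to the stop, the bottle is standing at crop (440,280), and the dish tray hasn't moved. I'll creep forward until the force rises.

```bash
python3 - <<'E'
from h import *
p0=POST+[0,0,.064]
for s in np.arange(.152,.179,.002):
    ctrl.line_to(p0+X*s,.02); ctrl.sleep(.1)
    f=np.mean([ctrl.get_ft_force() for _ in range(3)],0); print(s.round(3),ctrl.get_t(),f.round(1),(f@X).round(2))
    if f@X<-4: break
s-=.002; ctrl.line_to(p0+X*s,.02)
ctrl.grip(.030); print(ctrl.get_gripper_width())
ctrl.line_to(p0+X*s+[0,0,.14],.1)
print(ctrl.get_t())
for n in('side','wrist'): snap(n,f'pics/{n}4.png')
c=load('pics/side4.npz')['pixels'][150:390,215:500]; w=load('pics/wrist4.npz')['pixels'][0:300]
cv2.imwrite('pics/f.png',np.vstack([cv2.resize(c,(356,300)),cv2.resize(w,(356,167))]).repeat(1,0)[...,::-1])
E
```

```text
0.152 10.8417 [-0.1  1.2  0.2] -1.18
0.154 11.1917 [-0.3  2.3 -0.1] -2.36
0.156 11.5417 [-0.7  0.8  0.6] -0.9
0.158 11.8917 [-0.4  0.1  0.2] -0.09
0.16 12.2417 [-0.5  1.3  1.3] -1.34
0.162 12.5917 [0.2 1.8 1. ] -1.73
0.164 12.9417 [-1.1  4.5  2.4] -4.61
0.030088550924754952
15.1417
```

View pics/f.png

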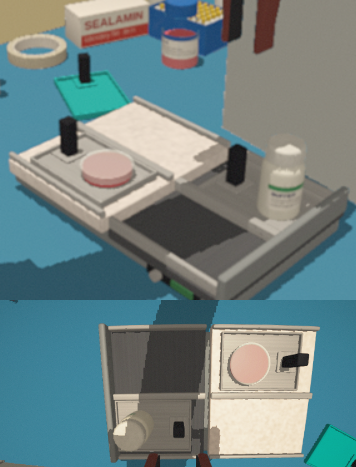

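The tray is flat at the stop: contact came at 164 mm of travel, where I expected 158–166 mm. The bottle is upright, the gripper is clear and the dish tray is in place, so I'm handing in.

```bash
python3 -c "
from bench import ctrl
print(ctrl.hand_in(),ctrl.get_t())"
```

```text
the job is handed in; nothing more can be done
the job is handed in; nothing more can be done
```

The bottle's tray is at the end stop and lies flat on the warming plate, with the bottle upright, the dish tray unmoved and the gripper clear; I handed the job in after about 15 s, but no verdict came back.

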